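# Load the balance and close its draught shield

### The arm

A 7-joint arm with a two-finger parallel gripper is mounted at the origin on the work surface. World frame = base frame: x ahead of the robot, y to its left, z up, the work surface at z = 0. Lengths are in m, angles in rad, forces in N, time in s.
With the tool pointing down it reaches from about 0.425 to 0.925 m from the base axis. Payload 6.8 kg.
Tool frame: the origin (TCP) lies at the very end of the fingers, on their centre line; the grasp point (between the pads) lies 19 mm behind it; z points along the fingers, y is the line along which they close (so a half turn about z gives the same grasp; the last joint's range is limited). The gripper opens to 85 mm and grips with 20 to 120 N. Pads are 22 mm wide; open, the fingers measure 114 mm over their backs; the gripper's body (76 mm by 85 mm) begins 54 mm behind the grasp point. The pads swing forward as they close: fully open they stand 13 mm farther back than shut.
Start: joints at [-1.317, 0.477, 0.022, 1.555, -0.011, 1.109, -0.083], TCP at [0.239, 0.631, 0.231] pointing down, gripper open.
Joint ranges: [-2.96, 2.96], [-0.34, 2.1], [-1.41, 1.46], [0.24, 2.44], [-1.37, 4.51], [0.17, 1.92], [-2.96, 2.96]. Speed limits (rad/s): [2.39, 2.39, 3.14, 3.14, 3.14, 3.14, 3.14].

### API

Orientations are given as a rotation vector (axis times angle).
In Python, from bench import r gives the robot as it stands.
- The arm moves only by the tool play_rows, never from a script. Its argument "targets" is text: rows parted by semicolons, each of 5 numbers parted by spaces: the closure, from -1 (fully open) to 1 (shut), then the shift along the tool's x, y, z in m, then the turn about the tool's z in rad. In form: gripper dx dy dz spin; .... A call has 1 to 8 rows; each row is the pose to reach, as a shift and turn from the pose commanded when the call began, along the tool's axes at that moment; what a row does not reach only later rows make up. A row lasts 1/12 s, in which the tool goes at most 41.7 mm and 7.16 degrees, less where a joint would pass 70% of its speed; a pose out of reach is approached as far as the arm can. A call with a gripper value outside its range is refused whole. The fingers move at their own pace and stop on an object; "squeeze" is the grip in N (left out, the last holds). Time passes only in rows, so rows that repeat a pose let the fingers close. It gives the time, the measured TCP pose, the force, the opening and the grip force at its end, in the units of the state.
- r.get_obs(): the state, without advancing time (a new reading comes with each control period).
- r.grab_frame(name): name is "side" or "top"; returns the picture (420x560x3 uint8, red, green, blue); there is no depth.
- r.camera_info(name): a dict with "fov_y" (degrees; the focal length in pixels is half the picture's height over the tangent of half this angle, whatever the lens; pixels are square), "cx", "cy" (the principal point, pixels), "k1" (the pictures are not rectified: a ray, as slopes to the right and down, at radius r is drawn at 1 + k1 r^2 times it, then the intrinsics apply), "position" and "rotation" of the camera in the world. Camera axes: x right, y down, z forward; pixel columns grow to the right and rows downward; lengths in m; the calibration is good to about 2 mm. A picture is of the moment at which its call begins. camera_info takes no time and is no camera call.
- r.hand_in(): hands the job in; it is judged then, once.
The state is a dict: "clock": time; "joints": joint angles; "qvel": joint speeds; "tau": joint torques, N m; "tcp_pos": TCP position; "orientation": TCP orientation; "contact_force": force on the tool from outside, world axes, zero at the start; "moment": the same for the moment, N m; "grip_width": finger opening in m; "gripper_force": force on a finger pad.
Only numpy, scipy, OpenCV 4.12 (cv2) and the standard library are available. Lean on these libraries where they do the work, as an engineer would, in place of code of your own. Each camera call takes 0.05 s, during which the arm holds its last target. There are 200 camera calls.

### The job

Weigh in the sample canister that is waiting in the teal intake tray: set it gently down upright in the middle of the balance's pan, then slide all three glass doors of the draught shield (top, left and right) gently and fully shut so that the reading can settle. If the top door does not stand open far enough to let the canister through, slide it back first. Leave the canister in the grey tray, which has already been weighed, and the other things on the bench where they are.

Things in the scene. Friction and masses are not known exactly. Their poses are not given: they have to be found in the camera images.
- balance: White laboratory balance with glazed draught shield, fixed. Origin on the table under the chamber's centre; x to its rear, y to its left (the robot's left at yaw 0), z up. Display console x -192 to -92 mm, 65 mm high; chamber x -97 to 97 mm, y -102 to 102 mm, frame 212 mm high, floor at 70 mm; rear tower x 97 to 197 mm, y -84 to 84 mm, 204 mm high. Only the doors stand out beyond this.
- front_rail (a point): Middle of the rear edge of the frame's grey front top rail, 212 mm above the table, 85 mm in front of the balance's origin; axes as the balance's. The top opening runs from here back to the front edge of the top door, and 86 mm to each side. Below it the chamber is 186 mm wide between the side doors' glass.
- pan (a point): Middle of the upper face of the round steel weighing pan (110 mm diameter, 82 mm above the table, 10 mm in front of the balance's origin). Site axes parallel to the balance's.
- top_door (a joint): The top sliding glass door, level, 0 = fully shut against the front rail of the frame, grows as it slides back over the tower (+x of the balance), up to 0.16 m (it then overhangs the rear by 50 mm). The value is the gap to the front rail: the canister set on the pan's middle needs 0.106 m, better 0.12 m. Stays where left; friction 1.5 N, damping 8 N per m/s, 0.25 kg, no spring.
- top_handle (a point): Centre of the blue grip bar on the top door: 14 mm thick along the balance's x, 70 mm long along its y, 24 mm tall (its top 234 mm above the table, the glass it stands on at 210 mm). It is 40 mm behind the door's front edge and moves with the door. Site axes parallel to the balance's.
- left_door (a joint): The left (+y) sliding glass door of the draught shield, 0 = fully shut against the front post of the frame, grows as it slides towards the balance's rear (+x of the balance), up to 0.11 m. Stays where it is left; about 1.5 N friction and 8 N per m/s of damping, 0.3 kg; no spring.
- left_handle (a point): Blue tab on the left glass near its front edge, reached from above beside the balance: 14 mm thick along the balance's x, 42 mm tall (158 to 200 mm above the table), standing outward to 130 mm from the balance's middle plane (28 mm clear of the 212 mm high top rail). Point: mid-thickness, mid-height, 13 mm in from the outer face. Moves with the door; axes as the balance's.
- right_door (a joint): The right (-y) sliding glass door of the draught shield, 0 = fully shut against the front post of the frame, grows as it slides towards the balance's rear (+x of the balance), up to 0.11 m. Stays where it is left; about 1.5 N friction and 8 N per m/s of damping, 0.3 kg; no spring.
- right_handle (a point): Blue tab on the right glass near its front edge, reached from above beside the balance: 14 mm thick along the balance's x, 42 mm tall (158 to 200 mm above the table), standing outward to 130 mm from the balance's middle plane (28 mm clear of the 212 mm high top rail). Point: mid-thickness, mid-height, 13 mm in from the outer face. Moves with the door; axes as the balance's.
- intake_tray: Teal open tray fixed to the bench, 130 x 110 x 22 mm, walls and floor 4 mm: its canister is the one to weigh. Origin under its centre; long side along x.
- done_tray: Grey open tray of the same shape and size, fixed: its canister is already weighed and stays.
- maroon_canister: Rigid maroon sample canister with white lid and label, a plain upright cylinder 62 mm in diameter, 112 mm tall, 0.2 to 0.45 kg, closed. Origin at the centre of its underside, z up. Stands in one of the two trays.
- white_canister: White sample canister with grey lid and lilac label, same shape and size, standing in the other tray. Origin at the centre of its underside.
- dispenser: Amber reagent bottle with white pump dispenser, 76 mm diameter, 248 mm tall (the slim top above 190 mm is at most 42 mm across, its thin spout reaches 46 mm from the axis), standing close beside the balance. Origin at the centre of its underside. Leave it.
- drum: Maroon drum with white lid, 88 mm diameter, 150 mm tall, standing close on the other side of the balance. Origin at the centre of its underside. Leave it.
- glove_box: White and blue glove carton, 190 x 95 x 75 mm, lying flat. Origin at the centre of its underside, x along its length. Leave it.
Not all that is in view belongs to the job. What is shaped like the done_tray but yellow is not meant.

How it is judged:
On the way:
1. the canister from the intake tray stands upright in the middle of the pan (((horizontal distance between maroon_canister and pan below 0.02 m and z of maroon_canister in the frame of pan between -0.004 and 0.004 m and angle between maroon_canister's own z axis and vertical below 0.08 rad and horizontal distance between white_canister and done_tray below 0.05 m and angle between white_canister's own z axis and vertical below 0.1 rad and linear speed of maroon_canister below 0.02 m/s) or (horizontal distance between white_canister and pan below 0.02 m and z of white_canister in the frame of pan between -0.004 and 0.004 m and angle between white_canister's own z axis and vertical below 0.08 rad and horizontal distance between maroon_canister and done_tray below 0.05 m and angle between maroon_canister's own z axis and vertical below 0.1 rad and linear speed of white_canister below 0.02 m/s))), for 0.2 s.
At the end, for the whole second after the job is handed in: The canister that started in the teal tray stands upright and still on the pan, within 20 mm of its middle; the other canister still stands in the grey tray (within 50 mm of its middle); top, left and right doors are each shut to within 4 mm; the bystanders are within 40 mm of where they stood (((horizontal distance between maroon_canister and pan below 0.02 m and z of maroon_canister in the frame of pan between -0.004 and 0.004 m and angle between maroon_canister's own z axis and vertical below 0.08 rad and horizontal distance between white_canister and done_tray below 0.05 m and angle between white_canister's own z axis and vertical below 0.1 rad and linear speed of maroon_canister below 0.02 m/s) or (horizontal distance between white_canister and pan below 0.02 m and z of white_canister in the frame of pan between -0.004 and 0.004 m and angle between white_canister's own z axis and vertical below 0.08 rad and horizontal distance between maroon_canister and done_tray below 0.05 m and angle between maroon_canister's own z axis and vertical below 0.1 rad and linear speed of white_canister below 0.02 m/s)) and value of joint each of top_door, left_door, right_door below 0.004 m and distance of each of dispenser, drum, glove_box from where it was at the start of the episode below 0.04 m); the robot touches nothing.
It fails at once if the already weighed canister is moved by more than 30 mm as well as the waiting one (distance of each of maroon_canister, white_canister from where it was at the start of the episode above 0.03 m).
It fails at once if a canister is tipped by more than 35 degrees, or dropped or slammed onto the pan (faster than 0.45 m/s within 60 mm above it) (angle between any of maroon_canister, white_canister's own z axis and vertical above 0.6 rad or (horizontal distance between maroon_canister and pan below 0.08 m and z of maroon_canister in the frame of pan below 0.06 m and linear speed of maroon_canister above 0.45 m/s) or (horizontal distance between white_canister and pan below 0.08 m and z of white_canister in the frame of pan below 0.06 m and linear speed of white_canister above 0.45 m/s)).
It fails at once if a glass door is slammed into the frame (faster than 0.3 m/s within its last 20 mm) ((value of joint top_door below 0.02 m and velocity of joint top_door below -0.3 m/s) or (value of joint left_door below 0.02 m and velocity of joint left_door below -0.3 m/s) or (value of joint right_door below 0.02 m and velocity of joint right_door below -0.3 m/s)).
It fails at once if a bystander is pushed away by more than 40 mm or tipped by more than 25 degrees (distance of any of dispenser, drum, glove_box from where it was at the start of the episode above 0.04 m or angle between any of dispenser, drum, glove_box's own z axis and vertical above 0.44 rad).
It also fails if it takes over 72 s, if anything falls off the work surface, if the arm or the gripper's body presses on something with over 40 N, if the wrist force passes 120 N, or if a joint passes its speed limit or range.

## Working session

There is one attempt and no reset: what is moved stays moved. The work goes in short steps, Python scripts to look and compute and a tool call to move; the robot and the scene stay as the last step left them, time stands still between calls to the robot, and variables do not carry over. Pictures are saved under pics/ and viewed, at most 10 in all, crops included, and the job is handed in when it is done.

Besides the shell and the picture viewer there is one more tool, called after "Request:" as a command line: name --argument value ..., lists and objects as JSON in quotes. play_rows: Moves the arm, as the interface text tells. Its arguments: {"type":"object","properties":{"targets":{"type":"string"},"squeeze":{"type":"number"}},"required":["targets"]}

```bash
mkdir -p pics
cat > h.py <<'E'
import numpy as np, cv2
from scipy.spatial.transform import Rotation as R
from bench import r
def cam(n):
    c=r.camera_info(n); f=210/np.tan(np.radians(c['fov_y'])/2)
    return c,f,np.array(c['position']),np.array(c['rotation']).reshape(3,3) if np.size(c['rotation'])==9 else R.from_rotvec(c['rotation']).as_matrix()
def ray(n,u,v):
    c,f,p,M=cam(n); K=np.array([[f,0,c['cx']],[0,f,c['cy']],[0,0,1.]])
    x,y=cv2.undistortPoints(np.array([[[u,v]]],float),K,np.array([c['k1'],0,0,0,0.]))[0,0]
    d=M@np.array([x,y,1]); return p,d/np.linalg.norm(d)
def onz(n,u,v,z):
    p,d=ray(n,u,v); return p+d*(z-p[2])/d[2]
def proj(n,P):
    c,f,p,M=cam(n); q=M.T@(np.array(P)-p); x,y=q[:2]/q[2]; s=1+c['k1']*(x*x+y*y)
    return f*s*x+c['cx'],f*s*y+c['cy']
E
python3 - <<'E'
from h import *
for n in('side','top'):
    print(n,r.camera_info(n)); im=r.grab_frame(n); np.save(f'pics/{n}0.npy',im)
    cv2.imwrite(f'pics/{n}0.png',im[:,:,::-1])
print(r.get_obs())
E
```

```text
side {'fov_y': 56.270938588514234, 'cx': 277.0810681334607, 'cy': 215.5472817173329, 'k1': -0.07759529304201264, 'position': array([0.33284741, 0.18823491, 1.46846224]), 'rotation': array([-0.92043309,  2.86697479, -0.46612431])}
top {'fov_y': 49.37527200282383, 'cx': 282.36890929269475, 'cy': 206.6783541940338, 'k1': -0.1020940881060317, 'position': array([ 0.37732608, -0.15285535,  1.35632238]), 'rotation': array([-2.16662899,  2.10369292, -0.18912946])}
{'clock': 0.1, 'joints': array([-1.31709483,  0.47771982,  0.02232944,  1.55634359, -0.01150016,
        1.10932301, -0.08304621]), 'qvel': array([-0.00070635, -0.00166297, -0.0007544 , -0.0022472 , -0.00063104,
       -0.00044003,  0.00018833]), 'tau': array([ 4.63148303e-03, -5.97758174e+01,  1.61368970e+00, -2.81954402e+01,
        1.28210708e-02,  4.93130108e-03,  1.79904049e-05]), 'tcp_pos': array([0.23873511, 0.63079627, 0.23042489]), 'orientation': array([-5.65055997e-01, -3.09016864e+00,  2.60021407e-03]), 'contact_force': array([-0.11108129, -0.03091541,  0.36081653]), 'moment': array([-0.01507308, -0.03170832, -0.01679048]), 'gripper_force': 0.0, 'grip_width': 0.08532837258328677}
```

View pics/top0.png

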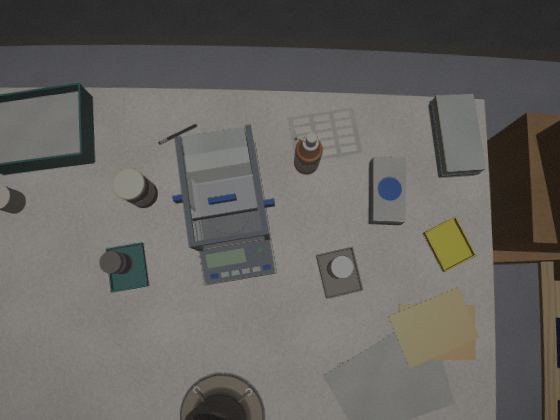

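View pics/side0.png

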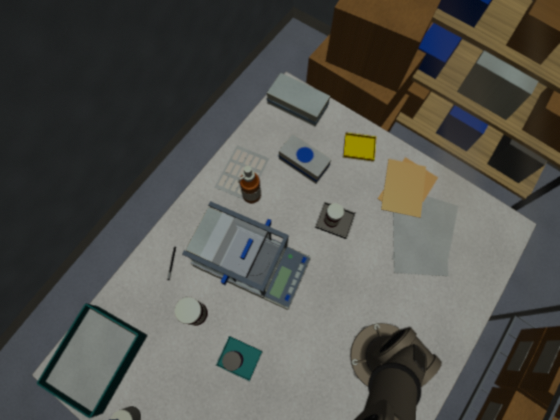

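The top view shows the balance at about (225,200), with console display at (228,258) and blue handles at (178,199), (222,199) and (268,203). The small teal tray with a canister is at (127,267), and the grey tray with a white-topped canister is at (340,272). The large teal-rimmed tray at (45,127) and the yellow tray at (448,244) don't fit the described size and colour. I'll confirm the candidates in an enlarged crop and measure.

Run:
```python
from h import *
t=np.load('pics/top0.npy')
print('base',proj('top',[0,0,0]),'tcp',proj('top',[.239,.631,.23]),proj('side',[0,0,0]))
c=cv2.convertScaleAbs(t[110:300,90:370],alpha=1.8)
cv2.imwrite('pics/crop0.png',cv2.resize(c,(784,532),interpolation=cv2.INTER_CUBIC)[:,:,::-1])
for n in('top','side'):
    im=np.load(f'pics/{n}0.npy'); h=cv2.cvtColor(im,cv2.COLOR_RGB2HSV)
    for nm,lo,hi in(('blue',(105,120,50),(125,255,255)),('teal',(80,110,20),(98,255,255)),('amber',(5,120,50),(15,255,255))):
        m=cv2.inRange(h,lo,hi); k,l,s,ce=cv2.connectedComponentsWithStats(m)
        for i in range(1,k):
            if s[i,4]>25:
                pts=np.argwhere(l==i)[:,::-1].astype(np.float32)
                print(n,nm,s[i,4],ce[i].round(1),[np.round(a,1) for a in cv2.minAreaRect(pts)])
```

```text
base (np.float64(220.81632246183864), np.float64(415.77247440319064)) tcp (np.float64(-32.58442647783022), np.float64(326.5912337443951)) (np.float64(382.06054181700495), np.float64(356.0908571368683))
top blue 396 [389.4 188.5] [array([389.5, 188.5]), array([21., 21.]), np.float64(90.0)]
top blue 35 [176.9 197.5] [array([176.9, 197.5]), array([3.9, 8.2]), np.float64(80.5)]
top blue 127 [221.5 198.2] [array([221.5, 198.3]), array([ 4.9, 27.2]), np.float64(81.9)]
top blue 43 [268.5 201.7] [array([268.4, 201.7]), array([4.1, 9.5]), np.float64(80.5)]
top blue 33 [266.3 266.9] [array([266.5, 267. ]), array([4., 7.]), np.float64(90.0)]
top blue 29 [214.  275.7] [array([214., 276.]), array([4., 6.]), np.float64(90.0)]
top amber 154 [309.  152.9] [array([308.4, 150.8]), array([25.1, 18.7]), np.float64(3.2)]
side blue 32 [485.8   1.2] [array([485.,   2.]), array([ 4., 10.]), np.float64(90.0)]
side blue 956 [439.   42.5] [array([439.1,  42.5]), array([33.1, 30.3]), np.float64(29.7)]
side blue 391 [468.3 119.3] [array([468.3, 119.1]), array([38.6, 10.6]), np.float64(31.3)]
side blue 202 [304.5 154.4] [array([304.5, 154.5]), array([15., 15.]), np.float64(90.0)]
side blue 26 [267.8 222.5] [array([267.7, 222.4]), array([4.1, 6. ]), np.float64(18.4)]
side blue 92 [246.2 248.2] [array([246.1, 248.3]), array([ 4., 21.]), np.float64(26.6)]
side blue 26 [303.5 259.5] [array([303.5, 259.5]), array([4. , 5.8]), np.float64(26.6)]
side blue 44 [224.  278.4] [array([223.9, 278.5]), array([4.6, 9.1]), np.float64(21.8)]
side blue 29 [287.  297.2] [array([287., 297.]), array([6., 4.]), np.float64(90.0)]
side teal 852 [ 91.1 357.2] [array([ 89.5, 359.6]), array([67.1, 99.3]), np.float64(31.0)]
side teal 764 [242.  356.9] [array([239., 358.]), array([36. , 31.1]), np.float64(25.0)]
side amber 182 [249.8 183.6] [array([249.9, 183.2]), array([13.1, 18.9]), np.float64(67.4)]
```

View pics/crop0.png

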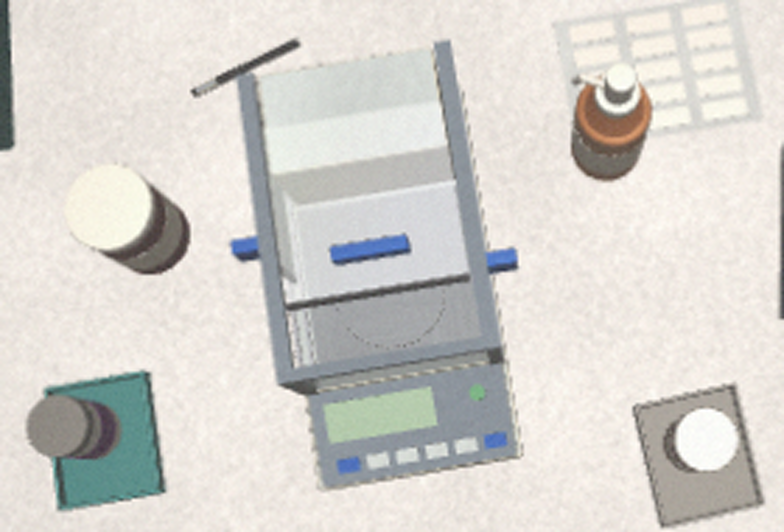

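The crop confirms that the small teal tray holds a grey-lidded canister (lid at full-image (111,262)), which is the one to weigh. The grey tray's canister has a white lid at (342,267). The top door stands only partly open.

Run:
```python
from h import *
f=lambda n,u,v,z:onz(n,u,v,z)[:2].round(4)
c=lambda x,y:(90+(x+.5)/2.8-.5,110+(y+.5)/2.8-.5)
for nm,x,y,z in(('FL',279,386,.212),('FR',500,348,.212),('RL',240,75,.212),('RR',447,42,.212),('consFR',521,455,.065),('consFL',322,489,.065),('dooredgeL',288,305,.212),('dooredgeR',468,276,.212),('railL',293,368,.212),('railR',488,341,.212),('teal1',46,386,.022),('teal2',150,372,.022),('teal3',165,490,.022),('teal4',61,509,.022),('gr',635,405,.022),('gr',737,385,.022),('gr',763,503,.022),('gr',662,526,.022),('lid',60,427,.116),('wlid',707,439,.116),('drum',110,208,.15),('disp',621,80,.248)):
    print(nm,f('top',*c(x,y),z))
print('tab top',[f('top',176.9,197.5,.198),f('side',224,278.4,.198)],[f('top',268.5,201.7,.198),f('side',267.8,222.5,.198)])
print('bar',f('top',221.5,198.2,.234),f('side',246.2,248.2,.234))
print('lid side',f('side',233,360,.116))
for n in('top','side'):
    im=np.load(f'pics/{n}0.npy'); 
    w=np.array([[0,0]])
    for nm,(u,v) in(('lid',(111,262) if n=='top' else (232,360)),('wl',(342,267) if n=='top' else (336,213))):
        a=cv2.resize(im[v-25:v+25,u-25:u+25],None,fx=8,fy=8,interpolation=cv2.INTER_CUBIC)
        g=cv2.medianBlur(cv2.cvtColor(a,cv2.COLOR_RGB2GRAY),9)
        ci=cv2.HoughCircles(g,cv2.HOUGH_GRADIENT,1.5,60,param1=80,param2=18,minRadius=60,maxRadius=125)
        if ci is not None:
            for q in ci[0][:3]:
                uu=u-25+(q[0]+.5)/8-.5;vv=v-25+(q[1]+.5)/8-.5; P=onz(n,uu,vv,.116);E=onz(n,uu+q[2]/8,vv,.116)
                print(n,nm,round(uu,1),round(vv,1),P.round(4),'rad',np.linalg.norm(E-P).round(4))
o=r.get_obs(); print(R.from_rotvec(o['orientation']).as_matrix().round(3))
```

```text
FL [0.463  0.0732]
FR [ 0.5035 -0.1239]
RL [0.7527 0.1289]
RR [ 0.7904 -0.0642]
consFR [ 0.4126 -0.1448]
consFL [0.3725 0.0531]
dooredgeL [0.5366 0.0695]
dooredgeR [ 0.5682 -0.0927]
railL [0.4796 0.0615]
railR [ 0.5095 -0.1129]
teal1 [0.4686 0.3593]
teal2 [0.4873 0.2485]
teal3 [0.3652 0.2238]
teal4 [0.3411 0.3326]
gr [ 0.4688 -0.2617]
gr [ 0.4926 -0.3683]
gr [ 0.371  -0.3962]
gr [ 0.3451 -0.2918]
lid [0.4227 0.3057]
wlid [ 0.4314 -0.3243]
drum [0.635  0.2624]
disp [ 0.7462 -0.2259]
tab top [array([0.5924, 0.1164]), array([0.5903, 0.1171])] [array([ 0.5885, -0.1213]), array([ 0.5865, -0.1196])]
bar [ 0.5873 -0.0044] [0.5849 0.    ]
lid side [0.4188 0.3079]
top wl 341.4 266.6 [ 0.431  -0.3222  0.116 ] rad 0.0295
[[-0.935  0.354 -0.   ]
 [ 0.354  0.935 -0.002]
 [-0.    -0.002 -1.   ]]
```

Request:
play_rows --targets "1 -0.03 -0.03 -0.04 -0.1;1 -0.51 -0.50 -0.04 -0.557;1 -0.51 -0.50 -0.04 -0.557;1 -0.51 -0.50 -0.04 -0.557;1 -0.51 -0.50 -0.04 -0.557;1 -0.51 -0.50 -0.04 -0.557;1 -0.51 -0.50 -0.04 -0.557;1 -0.51 -0.50 -0.04 -0.557"

```text
clock: 0.77
tcp_pos: [0.3743, 0.3368, 0.2645]
orientation: [0.306, -3.126, 0.0]
contact_force: [0.8, 0.3, -0.2]
grip_width: -0.0002
gripper_force: 0.0
```

```bash
cat > go.py <<'E'
import sys; from h import *
YAW=.195; O=np.array([.5785,-.005])
def shift(x,y,z,yaw=YAW,o=None):
    o=o or r.get_obs(); M=R.from_rotvec(o['orientation']).as_matrix()
    d=M.T@(np.array([x,y,z])-o['tcp_pos']); a=np.arctan2(M[1,1],M[0,1])
    return d.round(4),round(-((yaw+np.pi/2-a+np.pi/2)%np.pi-np.pi/2),3)
def b2w(bx,by): c,s=np.cos(YAW),np.sin(YAW); return O+[c*bx-s*by,s*bx+c*by]
def w2b(x,y): c,s=np.cos(YAW),np.sin(YAW); d=np.array([x,y])-O; return np.array([c*d[0]+s*d[1],-s*d[0]+c*d[1]])
if __name__=='__main__':
    o=r.get_obs(); print('t',o['clock'],'tcp',o['tcp_pos'].round(4),'bal',w2b(*o['tcp_pos'][:2]).round(4),'j',o['joints'].round(2),'F',o['contact_force'].round(1))
    m,x,y,z=sys.argv[1],*map(float,sys.argv[2:5])
    p=b2w(x,y) if m=='b' else (x,y); print('target',p,'shift,spin',*shift(*p,z))
E
python3 go.py b -.04 0 .27
```

```text
t 0.7667 tcp [0.3743 0.3368 0.2645] bal [-0.1341  0.3749] j [-0.88  0.16  0.02  1.92 -0.    1.06  0.91] F [ 0.8  0.3 -0.2]
target [ 0.53925809 -0.01275066] shift,spin [-0.094  -0.3749 -0.0054] 0.0
```

Request:
play_rows --targets "1 -0.094 -0.375 -0.005 0;1 -0.094 -0.375 -0.005 0;1 -0.094 -0.375 -0.005 0;1 -0.094 -0.375 -0.005 0;1 -0.094 -0.375 -0.005 0;1 -0.094 -0.375 -0.005 0;1 -0.094 -0.375 -0.005 0;1 -0.094 -0.375 -0.005 0"

```text
clock: 1.43
tcp_pos: [0.5164, 0.0356, 0.2691]
orientation: [0.306, -3.127, -0.0]
contact_force: [1.3, -0.4, -0.2]
grip_width: 0.0001
gripper_force: 0.0
```

```bash
python3 go.py b -.04 0 .219
```

```text
t 1.4333 tcp [0.5164 0.0356 0.2691] bal [-0.0531  0.0519] j [-0.44  0.18  0.29  1.9  -0.06  1.07  1.64] F [ 1.3 -0.4 -0.2]
target [ 0.53925809 -0.01275066] shift,spin [-0.013  -0.0519  0.05  ] 0.0
```

Request:
play_rows --targets "1 0 0 0 0;1 0 0 0 0;1 0 0 0 0"

```text
clock: 1.68
tcp_pos: [0.5158, 0.0381, 0.2687]
orientation: [0.306, -3.126, -0.001]
contact_force: [0.3, 0.3, 1.0]
grip_width: 0.0002
gripper_force: 0.0
```

```bash
python3 go.py b -.04 0 .219
```

```text
t 1.6833 tcp [0.5158 0.0381 0.2687] bal [-0.0532  0.0544] j [-0.45  0.18  0.29  1.9  -0.06  1.07  1.63] F [0.3 0.3 1. ]
target [ 0.53925809 -0.01275066] shift,spin [-0.0132 -0.0545  0.0496] 0.0
```

Request:
play_rows --targets "1 -0.013 -0.035 0.01 0;1 -0.013 -0.055 0.03 0;1 -0.013 -0.055 0.049 0;1 -0.013 -0.055 0.049 0;1 -0.02 -0.055 0.049 0;1 -0.03 -0.055 0.049 0;1 -0.04 -0.055 0.049 0;1 -0.05 -0.055 0.049 0"

```text
clock: 2.35
tcp_pos: [0.5774, -0.0049, 0.2212]
orientation: [-0.309, 3.125, 0.001]
contact_force: [-2.8, 0.4, 1.5]
grip_width: -0.0002
gripper_force: 1.2
```

Request:
play_rows --targets "1 -0.012 0 0 0;1 -0.024 0 0 0;1 -0.036 0 0 0;1 -0.048 0 0 0;1 -0.058 0 0 0;1 -0.066 0 0 0;1 -0.071 0 0 0;1 -0.071 0 0 0"

```text
clock: 3.02
tcp_pos: [0.6469, 0.0077, 0.2201]
orientation: [-0.307, 3.125, -0.0]
contact_force: [0.8, 0.6, -0.9]
grip_width: 0.0001
gripper_force: 0.0
```

Run:
```python
from h import *; import go
o=r.get_obs(); print(go.w2b(*o['tcp_pos'][:2]),o['tcp_pos'],o['contact_force'])
im=r.grab_frame('side'); c=cv2.convertScaleAbs(im[180:400,160:380],alpha=1.8)
cv2.imwrite('pics/s1.png',cv2.resize(c,(600,600),interpolation=cv2.INTER_CUBIC)[:,:,::-1])
```

```text
[ 0.06955888 -0.00081746] [0.64689897 0.00767622 0.22005946] [ 0.81620097  0.5927336  -0.89767577]
```

View pics/s1.png

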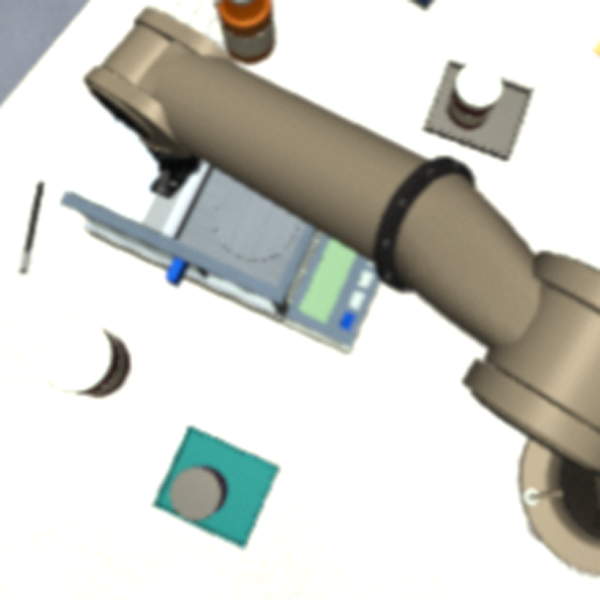

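The picture shows the top door slid back, with the pan fully visible around (255,235) in the crop. The canister lid is at crop (198,493), which casts to about (0.42,0.307).

```bash
python3 go.py w .421 .307 .17; python3 -c "
from h import *
print(onz('side',160+198.5/600*220-.5,180+493.5/600*220-.5,.116))"
```

```text
t 3.0667 tcp [0.6463 0.0072 0.22  ] bal [ 0.0689 -0.0011] j [-0.33  0.45  0.31  1.66 -0.15  1.06  1.79] F [-0.3 -0.1 -0.4]
target (0.421, 0.307) shift,spin [0.1628 0.3378 0.0497] 0.0
[0.41981986 0.31043662 0.116     ]
```

Request:
play_rows --targets "-1 0.02 0 -0.03 0;-1 0.05 0.03 -0.05 0;-1 0.163 0.339 -0.05 0;-1 0.163 0.339 -0.05 0;-1 0.163 0.339 -0.05 0;-1 0.163 0.339 -0.05 0;-1 0.163 0.339 -0.05 0;-1 0.163 0.339 -0.05 0"

```text
clock: 3.73
tcp_pos: [0.4623, 0.2381, 0.27]
orientation: [-0.305, 3.125, 0.001]
contact_force: [-0.4, 0.3, -0.6]
grip_width: 0.0853
gripper_force: 0.0
```

Request:
play_rows --targets "-1 0 0 0 0;-1 0 0 0 0"

```text
clock: 3.9
tcp_pos: [0.4622, 0.2394, 0.2698]
orientation: [-0.315, 3.125, 0.001]
contact_force: [0.3, -0.7, 0.3]
grip_width: 0.0851
gripper_force: 0.0
```

```bash
python3 go.py w .421 .308 .13
```

```text
t 3.9 tcp [0.4622 0.2394 0.2698] bal [-0.0668  0.2623] j [-0.75  0.18  0.18  1.89 -0.04  1.08  1.21] F [ 0.3 -0.7  0.3]
target (0.421, 0.308) shift,spin [0.0267 0.0753 0.1398] 0.006
```

Request:
play_rows --targets "-1 0.027 0.075 0.03 0;-1 0.027 0.075 0.06 0;-1 0.027 0.075 0.1 0;-1 0.027 0.075 0.125 0;-1 0.027 0.075 0.14 0;-1 0.027 0.075 0.14 0;-1 0.027 0.075 0.14 0"

```text
clock: 4.48
tcp_pos: [0.4235, 0.3038, 0.1293]
orientation: [0.302, -3.127, 0.002]
contact_force: [0.0, -0.3, 1.2]
grip_width: 0.0854
gripper_force: 0.0
```

```bash
python3 go.py w .421 .308 .07;python3 - <<'E'
from h import *
im=np.hstack([cv2.resize(cv2.convertScaleAbs(r.grab_frame(n)[b:b+110,a:a+110],alpha=1.8),(400,400),interpolation=cv2.INTER_CUBIC) for n,a,b in(('top',60,210),('side',180,305))])
cv2.imwrite('pics/g1.png',im[:,:,::-1])
E
```

```text
t 4.4833 tcp [0.4235 0.3038 0.1293] bal [-0.0922  0.333 ] j [-0.84  0.36  0.12  2.02 -0.06  0.77  1.07] F [ 0.  -0.3  1.2]
target (0.421, 0.308) shift,spin [0.0016 0.0047 0.0593] -0.002
```

View pics/g1.png

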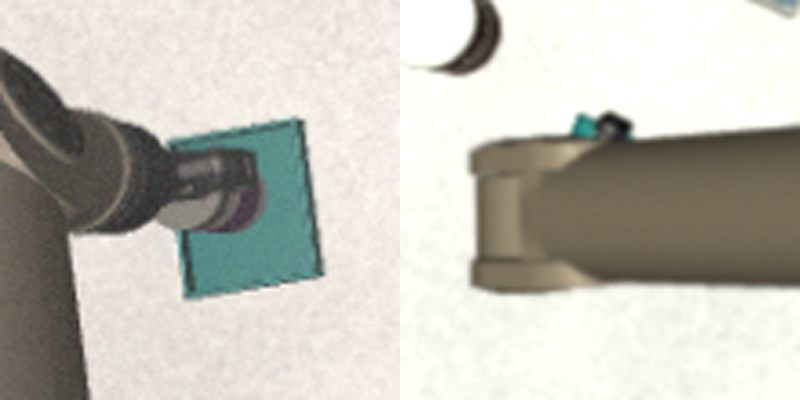

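The picture shows the right finger at left-panel (248,170), just outside the lid's edge, so the gripper straddles the canister. Descending.

Request:
play_rows --targets "-1 0.002 0.005 0.01 0;-1 0.002 0.005 0.025 0;-1 0.002 0.005 0.04 0;-1 0.002 0.005 0.052 0;-1 0.002 0.005 0.059 0;-1 0.002 0.005 0.059 0"

```text
clock: 5.08
tcp_pos: [0.4193, 0.3098, 0.0697]
orientation: [0.306, -3.126, 0.001]
contact_force: [-0.0, 0.1, 0.7]
grip_width: 0.0857
gripper_force: 0.0
```

Request:
play_rows --targets "0.3 0 0 0 0;0.6 0 0 0 0;1 0 0 0 0;1 0 0 0 0;1 0 0 0 0;1 0 0 0 0;1 0 0 0 0" --squeeze 40

```text
clock: 5.67
tcp_pos: [0.4203, 0.3108, 0.0716]
orientation: [-0.306, 3.125, 0.002]
contact_force: [-0.8, 0.5, 6.2]
grip_width: 0.0611
gripper_force: 42.9
```

Request:
play_rows --targets "1 0 0 -0.008 0;1 0 0 -0.03 0;1 0 0 -0.07 0;1 0 0 -0.11 0;1 0 0 -0.15 0;1 0 0 -0.19 0;1 0 0 -0.22 0;1 0 0 -0.24 0"

```text
clock: 6.33
tcp_pos: [0.4201, 0.3099, 0.3144]
orientation: [-0.305, 3.124, 0.004]
contact_force: [0.9, 0.1, -3.7]
grip_width: 0.0613
gripper_force: 45.1
```

```bash
python3 go.py b -.01 0 .31;python3 - <<'E'
from h import *
im=np.hstack([cv2.resize(cv2.convertScaleAbs(r.grab_frame(n)[b:b+110,a:a+110],alpha=1.8),(400,400),interpolation=cv2.INTER_CUBIC) for n,a,b in(('top',40,210),('side',180,315))])
cv2.imwrite('pics/g2.png',im[:,:,::-1])
E
```

```text
t 6.3333 tcp [0.4201 0.3099 0.3144] bal [-0.0944  0.3397] j [-0.88  0.15  0.14  1.82 -0.02  1.17  1.03] F [ 0.9  0.1 -3.7]
target [ 0.56868952 -0.00693767] shift,spin [-0.0845 -0.3396  0.004 ] -0.0
```

View pics/g2.png

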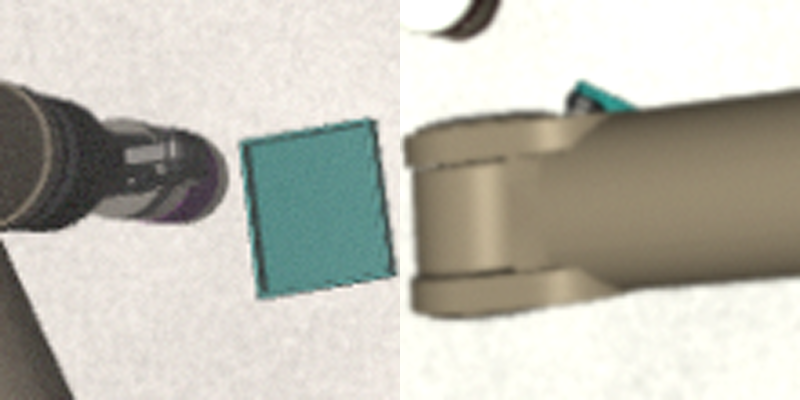

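The left panel shows the canister hanging upright in the gripper at about (170,170) and the tray empty. Carrying it over the pan.

Request:
play_rows --targets "1 -0.005 -0.02 0 0;1 -0.014 -0.055 0 0;1 -0.022 -0.09 0 0;1 -0.031 -0.125 0 0;1 -0.04 -0.16 0 0;1 -0.049 -0.195 0 0;1 -0.057 -0.23 0 0;1 -0.066 -0.265 0 0"

```text
clock: 7.1
tcp_pos: [0.5347, 0.0607, 0.3086]
orientation: [0.306, -3.123, 0.001]
contact_force: [0.5, 0.5, -2.7]
grip_width: 0.0614
gripper_force: 45.1
```

Request:
play_rows --targets "1 -0.008 -0.03 0 0;1 -0.014 -0.055 0 0;1 -0.018 -0.07 0 0;1 -0.018 -0.075 0 0;1 -0.018 -0.075 0 0;1 -0.018 -0.075 0 0"

```text
clock: 7.6
tcp_pos: [0.5669, -0.0064, 0.3092]
orientation: [0.306, -3.124, -0.001]
contact_force: [-0.1, 0.3, -3.8]
grip_width: 0.0611
gripper_force: 45.1
```

```bash
python3 go.py b -.01 0 .18;python3 - <<'E'
from h import *
c=cv2.convertScaleAbs(r.grab_frame('top')[160:290,160:290],alpha=1.8)
cv2.imwrite('pics/g3.png',cv2.resize(c,(600,600),interpolation=cv2.INTER_CUBIC)[:,:,::-1])
E
```

```text
t 7.6 tcp [ 0.5669 -0.0064  0.3092] bal [-0.0116  0.0008] j [-0.42  0.24  0.39  1.74 -0.1   1.18  1.76] F [-0.1  0.3 -3.8]
target [ 0.56868952 -0.00693767] shift,spin [-0.002  -0.0009  0.1292] 0.001
```

View pics/g3.png

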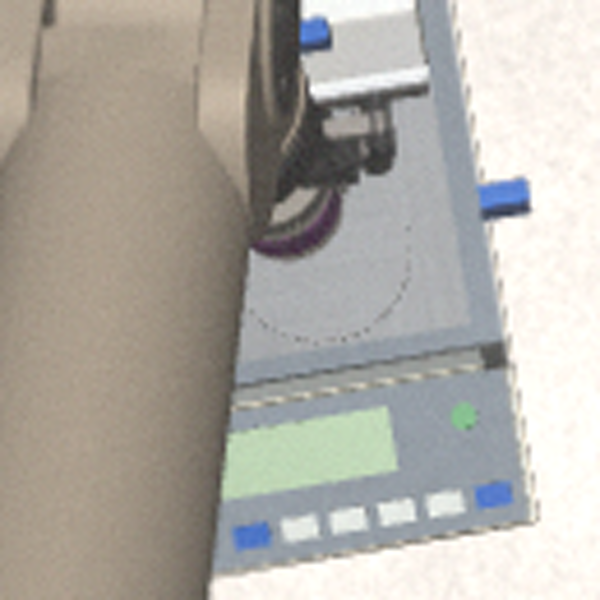

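The picture shows the canister (purple label) at crop (295,225), above the opening. The pan's dotted rim passes through (412,265) and (330,343), and the door's edge runs near (430,80). Checking the pan centre and the gap.

Run:
```python
from h import *; import go
from scipy.optimize import least_squares
k=lambda u,v:(160+(u+.5)*130/600-.5,160+(v+.5)*130/600-.5)
P=np.array([onz('top',*k(*q),.082)[:2] for q in((412,265),(330,343),(250,316),(385,318),(290,338),(408,225))])
s=least_squares(lambda c:np.hypot(*(P-c).T)-.055,P.mean(0)); print('pan',s.x,'bal',go.w2b(*s.x),s.fun)
for q in((430,78),(318,97)): print('edge',go.w2b(*onz('top',*k(*q),.21)[:2])+[.085,0])
for q in((485,335),(240,383)): print('rail',go.w2b(*onz('top',*k(*q),.212)[:2])+[.085,0])
```

```text
pan [ 0.56854918 -0.00889818] bal [-0.01051757 -0.00189617] [ 0.0006474  -0.00063059  0.0022065   0.00011523 -0.0007531   0.00079726]
edge [ 0.1418366  -0.08658378]
edge [ 0.14137384 -0.02327791]
rail [-0.00575823 -0.09396835]
rail [-0.00989787  0.04184103]
```

Request:
play_rows --targets "1 -0.002 -0.002 0.015 0;1 -0.002 -0.002 0.035 0;1 -0.002 -0.002 0.06 0;1 -0.002 -0.002 0.085 0;1 -0.002 -0.002 0.105 0;1 -0.002 -0.002 0.12 0;1 -0.002 -0.002 0.13 0;1 -0.002 -0.002 0.138 0"

```text
clock: 8.32
tcp_pos: [0.5697, -0.0073, 0.1714]
orientation: [0.309, -3.125, -0.001]
contact_force: [-0.3, 0.2, -3.1]
grip_width: 0.0614
gripper_force: 45.2
```

Request:
play_rows --targets "1 0 0 0.005 0;1 0 0 0.009 0;1 0 0 0.013 0;1 0 0 0.016 0;1 0 0 0.018 0;1 0 0 0.018 0"

```text
clock: 8.82
tcp_pos: [0.5703, -0.0089, 0.1544]
orientation: [0.306, -3.127, -0.0]
contact_force: [-0.4, 0.0, -3.6]
grip_width: 0.061
gripper_force: 45.2
```

```bash
python3 go.py b -.01 0 .149
```

```text
t 8.8167 tcp [ 0.5703 -0.0089  0.1544] bal [-0.0088 -0.0022] j [-0.37  0.41  0.35  1.9  -0.18  0.86  1.84] F [-0.4  0.  -3.6]
target [ 0.56868952 -0.00693767] shift,spin [0.0012 0.0022 0.0054] 0.0
```

Request:
play_rows --targets "1 0 0 0.001 0;1 0 0 0.002 0;1 0 0 0.003 0;1 0 0 0.004 0;1 0 0 0.004 0"

```text
clock: 9.23
tcp_pos: [0.5702, -0.0088, 0.1503]
orientation: [0.306, -3.126, -0.0]
contact_force: [0.4, -0.6, -3.9]
grip_width: 0.0614
gripper_force: 45.2
```

Request:
play_rows --targets "1 0 0 0.0007 0;1 0 0 0.0014 0;1 0 0 0.002 0;1 0 0 0.002 0"

```text
clock: 9.57
tcp_pos: [0.5708, -0.0088, 0.1497]
orientation: [-0.306, 3.126, 0.001]
contact_force: [-3.1, 0.0, 7.3]
grip_width: 0.061
gripper_force: 46.1
```

Request:
play_rows --targets "1 0 0 -0.001 0;0.5 0 0 -0.001 0;0.1 0 0 -0.001 0;-0.4 0 0 -0.001 0;-1 0 0 -0.001 0;-1 0 0 -0.001 0;-1 0 0 -0.001 0"

```text
clock: 10.15
tcp_pos: [0.5705, -0.0088, 0.1495]
orientation: [-0.306, 3.126, -0.0]
contact_force: [0.9, 0.6, 0.1]
grip_width: 0.0854
gripper_force: 0.0
```

Request:
play_rows --targets "-1 0 0 -0.01 0;-1 0 0 -0.025 0;-1 0 0 -0.045 0;-1 0 0 -0.07 0;-1 0 0 -0.1 0;-1 0 0 -0.13 0;-1 0 0 -0.14 0;-1 0 0 -0.14 0"

```text
clock: 10.82
tcp_pos: [0.5722, -0.0091, 0.2933]
orientation: [-0.305, 3.12, 0.001]
contact_force: [0.1, -1.2, 1.1]
grip_width: 0.0855
gripper_force: 0.0
```

```bash
python3 go.py b .135 0 .28
```

```text
t 10.8167 tcp [ 0.5722 -0.0091  0.2933] bal [-0.007  -0.0027] j [-0.41  0.26  0.39  1.76 -0.11  1.14  1.78] F [ 0.1 -1.2  1.1]
target [0.71094144 0.02115848] shift,spin [-0.1419  0.0028  0.0143] -0.0
```

Request:
play_rows --targets "1 -0.04 0.003 -0.005 0;1 -0.08 0.003 -0.005 0;1 -0.12 0.003 -0.005 0;1 -0.15 0.003 -0.005 0;1 -0.15 0.003 -0.005 0;1 -0.15 0.003 0.03 0;1 -0.15 0.003 0.06 0;1 -0.15 0.003 0.073 0"

```text
clock: 11.48
tcp_pos: [0.7138, 0.0231, 0.2107]
orientation: [0.305, -3.118, 0.0]
contact_force: [-0.9, -0.1, -1.1]
grip_width: -0.0
gripper_force: 0.0
```

Request:
play_rows --targets "1 0 0 0 0;1 0.012 0 0 0;1 0.024 0 0 0;1 0.036 0 0 0;1 0.048 0 0 0;1 0.06 0 0 0;1 0.072 0 0 0;1 0.08 0 0 0"

```text
clock: 12.15
tcp_pos: [0.6376, 0.0074, 0.2169]
orientation: [-0.305, 3.126, 0.0]
contact_force: [1.6, -0.3, -1.5]
grip_width: -0.0001
gripper_force: 1.1
```

```bash
python3 go.py b -.03 0 .219
```

```text
t 12.15 tcp [0.6376 0.0074 0.2169] bal [0.0604 0.0007] j [-0.38  0.45  0.37  1.69 -0.18  1.04  1.82] F [ 1.6 -0.3 -1.5]
target [ 0.54906857 -0.010813  ] shift,spin [ 0.0904 -0.0007 -0.0022] -0.0
```

Request:
play_rows --targets "1 0.012 0 -0.003 0;1 0.024 0 -0.003 0;1 0.036 0 -0.003 0;1 0.046 0 -0.003 0;1 0.055 0 -0.003 0;1 0.063 0 -0.003 0;1 0.069 0 -0.003 0;1 0.073 0 -0.003 0"

```text
clock: 12.82
tcp_pos: [0.5663, -0.0067, 0.2197]
orientation: [-0.306, 3.126, 0.0]
contact_force: [1.4, 0.2, 1.2]
grip_width: 0.0001
gripper_force: 0.9
```

Request:
play_rows --targets "1 0.003 0 0 0;1 0.006 0 0 0;1 0.008 0 0 0;1 0.01 0 0 0;1 0.01 0 0 0"

```text
clock: 13.23
tcp_pos: [0.5565, -0.0086, 0.2193]
orientation: [0.306, -3.126, 0.0]
contact_force: [0.6, 0.3, 1.1]
grip_width: -0.0001
gripper_force: 0.3
```

```bash
python3 go.py b -.03 0 .219
```

```text
t 13.2333 tcp [ 0.5565 -0.0086  0.2193] bal [-0.0223  0.0007] j [-0.41  0.31  0.39  1.88 -0.14  0.99  1.8 ] F [0.6 0.3 1.1]
target [ 0.54906857 -0.010813  ] shift,spin [ 0.0077 -0.0007  0.0003] 0.0
```

Request:
play_rows --targets "1 0.002 0 0 0;1 0.004 0 0 0;1 0.005 0 0 0;1 0.005 0 0 0"

```text
clock: 13.57
tcp_pos: [0.5527, -0.0093, 0.2194]
orientation: [-0.306, 3.125, -0.0]
contact_force: [4.6, -1.0, -3.3]
grip_width: 0.0004
gripper_force: 2.3
```

Request:
play_rows --targets "1 0.001 0 0 0;1 0.002 0 0 0;1 0.003 0 0 0;1 0.003 0 0 0"

```text
clock: 13.9
tcp_pos: [0.5526, -0.0093, 0.2196]
orientation: [-0.307, 3.119, -0.001]
contact_force: [15.5, 0.4, -11.5]
grip_width: 0.0
gripper_force: 7.2
```

The top door is shut: the tool stalled at x_b -0.026 as the force rose. Now the left door.

Request:
play_rows --targets "1 -0.01 0 0 0;1 -0.02 0 -0.03 0;1 -0.04 0.03 -0.05 0;1 -0.07 0.07 -0.05 0;1 -0.1 0.11 -0.05 0;1 -0.105 0.124 -0.05 0;1 -0.105 0.124 -0.05 0;1 -0.105 0.124 -0.05 0"

```text
clock: 14.57
tcp_pos: [0.6273, 0.1348, 0.2683]
orientation: [0.313, -3.123, 0.0]
contact_force: [0.1, -0.9, -0.1]
grip_width: -0.0001
gripper_force: 0.0
```

```bash
python3 go.py b .078 .124 .175;python3 - <<'E'
from h import *; import go
for n in('top','side'):
    im=r.grab_frame(n); m=cv2.inRange(cv2.cvtColor(im,cv2.COLOR_RGB2HSV),(105,120,50),(125,255,255)); k,l,s,ce=cv2.connectedComponentsWithStats(m)
    for i in range(1,k):
        if s[i,4]>12:
            for z in(.198,.234):
                b=go.w2b(*onz(n,*ce[i],z)[:2])
                if abs(b[0])<.15 and abs(b[1])<.15: print(n,s[i,4],ce[i],z,b.round(4))
E
```

```text
t 14.5667 tcp [0.6273 0.1348 0.2683] bal [0.075  0.1277] j [-0.56  0.4   0.34  1.61 -0.15  1.15  1.59] F [ 0.1 -0.9 -0.1]
target [0.63099467 0.1317637 ] shift,spin [-0.0032 -0.0038  0.0933] 0.005
top 38 [176.94736842 197.39473684] 0.198 [0.0374 0.1162]
top 38 [176.94736842 197.39473684] 0.234 [0.0293 0.1093]
top 43 [268.48837209 201.74418605] 0.198 [-0.0128 -0.116 ]
top 43 [268.48837209 201.74418605] 0.234 [-0.0195 -0.1157]
top 130 [224.66153846 218.87692308] 0.198 [-0.0385  0.0019]
top 130 [224.66153846 218.87692308] 0.234 [-0.0443 -0.0014]
side 26 [267.80769231 222.53846154] 0.198 [-0.0145 -0.1139]
side 26 [267.80769231 222.53846154] 0.234 [-0.0198 -0.1039]
side 41 [263.41463415 249.68292683] 0.198 [-0.0408 -0.0223]
side 41 [263.41463415 249.68292683] 0.234 [-0.0454 -0.0149]
```

Request:
play_rows --targets "1 -0.003 -0.004 0.02 0;1 -0.003 -0.004 0.045 0;1 -0.003 -0.004 0.07 0;1 -0.003 -0.004 0.085 0;1 -0.003 -0.004 0.093 0;1 0.005 -0.004 0.093 0;1 0.015 -0.004 0.093 0;1 0.025 -0.004 0.093 0"

```text
clock: 15.33
tcp_pos: [0.6043, 0.1224, 0.1777]
orientation: [-0.304, 3.125, 0.0]
contact_force: [2.1, 0.5, -2.2]
grip_width: -0.0002
gripper_force: 1.3
```

Request:
play_rows --targets "1 0.012 0 0 0;1 0.024 0 0 0;1 0.036 0 0 0;1 0.048 0 0 0;1 0.056 0 0 0;1 0.061 0 0 0;1 0.061 0 0 0"

```text
clock: 15.92
tcp_pos: [0.5436, 0.1112, 0.1774]
orientation: [-0.306, 3.126, 0.001]
contact_force: [0.8, -0.8, 0.7]
grip_width: 0.0004
gripper_force: 0.0
```

```bash
python3 go.py b -.06 .124 .175
```

```text
t 15.9167 tcp [0.5436 0.1112 0.1774] bal [-0.0117  0.1208] j [-0.58  0.35  0.33  1.92 -0.14  0.9   1.59] F [ 0.8 -0.8  0.7]
target [0.49561009 0.10502392] shift,spin [0.0483 0.0032 0.0024] -0.0
```

Request:
play_rows --targets "1 0.006 0.002 0 0;1 0.012 0.003 0 0;1 0.017 0.003 0 0;1 0.021 0.003 0 0;1 0.025 0.003 0 0;1 0.025 0.003 0 0"

```text
clock: 16.42
tcp_pos: [0.5183, 0.1096, 0.1763]
orientation: [0.306, -3.125, -0.0]
contact_force: [0.8, 1.1, -0.9]
grip_width: -0.0001
gripper_force: 0.0
```

Request:
play_rows --targets "1 0.003 0 0 0;1 0.006 0 0 0;1 0.008 0 0 0;1 0.01 0 0 0;1 0.01 0 0 0"

```text
clock: 16.83
tcp_pos: [0.5089, 0.1076, 0.1763]
orientation: [0.306, -3.126, -0.0]
contact_force: [-0.2, 0.0, -0.2]
grip_width: 0.0003
gripper_force: 0.1
```

Request:
play_rows --targets "1 0.003 0 0 0;1 0.005 0 0 0;1 0.007 0 0 0;1 0.007 0 0 0"

```text
clock: 17.17
tcp_pos: [0.5089, 0.1075, 0.1776]
orientation: [-0.305, 3.113, 0.002]
contact_force: [19.5, 3.4, -15.8]
grip_width: 0.0
gripper_force: 10.3
```

```bash
python3 go.py b -.07 .124 .175
```

```text
t 17.1667 tcp [0.5089 0.1075 0.1776] bal [-0.0465  0.1239] j [-0.61  0.29  0.33  2.01 -0.12  0.85  1.56] F [ 19.5   3.4 -15.8]
target [0.48579961 0.10308625] shift,spin [0.0236 0.0001 0.0023] 0.0
```

The left door is shut: it stalled at x_b -0.0465 with 20 N. Crossing to the right door.

Request:
play_rows --targets "1 -0.015 0 0 0;1 -0.025 0 -0.03 0;1 -0.03 0 -0.065 0;1 -0.03 0 -0.093 0;1 -0.05 -0.03 -0.098 0;1 -0.065 -0.07 -0.098 0;1 -0.08 -0.11 -0.098 0;1 -0.08 -0.15 -0.098 0"

```text
clock: 17.83
tcp_pos: [0.612, -0.0251, 0.2744]
orientation: [-0.311, 3.126, 0.0]
contact_force: [0.4, 0.0, 0.2]
grip_width: 0.0
gripper_force: 0.0
```

Request:
play_rows --targets "1 0 -0.04 0 0;1 0 -0.07 0 0;1 0 -0.095 0 0;1 0 -0.098 0 0;1 0 -0.098 0 0"

```text
clock: 18.25
tcp_pos: [0.6284, -0.1239, 0.274]
orientation: [0.299, -3.126, 0.001]
contact_force: [-0.2, 0.5, 0.2]
grip_width: -0.0002
gripper_force: 0.0
```

```bash
python3 go.py b .027 -.124 .176
```

```text
t 18.25 tcp [ 0.6284 -0.1239  0.274 ] bal [ 0.0259 -0.1263] j [-0.23  0.41  0.45  1.62 -0.19  1.16  2.02] F [-0.2  0.5  0.2]
target [ 0.62901534 -0.12141821] shift,spin [-0.0012  0.0024  0.098 ] -0.004
```

Request:
play_rows --targets "1 0 0.001 0.02 0;1 0 0.001 0.045 0;1 0 0.001 0.07 0;1 0 0.001 0.09 0;1 0 0.001 0.098 0;1 0 0.001 0.098 0;1 0.01 0.001 0.098 0;1 0.02 0.001 0.098 0"

```text
clock: 18.92
tcp_pos: [0.6097, -0.1239, 0.1778]
orientation: [-0.308, 3.125, -0.001]
contact_force: [-0.8, 0.5, 0.0]
grip_width: -0.0003
gripper_force: 0.0
```

Request:
play_rows --targets "1 0.008 0 0 0;1 0.016 0 0 0;1 0.023 0 0 0;1 0.029 0 0 0;1 0.034 0 0 0;1 0.038 0 0 0;1 0.042 0 0 0;1 0.042 0 0 0"

```text
clock: 19.58
tcp_pos: [0.5672, -0.1327, 0.1764]
orientation: [0.305, -3.126, -0.0]
contact_force: [-1.0, -0.1, -0.3]
grip_width: -0.0
gripper_force: 0.0
```

```bash
python3 go.py b -.0465 -.124 .176
```

```text
t 19.5833 tcp [ 0.5672 -0.1327  0.1764] bal [-0.0358 -0.123 ] j [-0.21  0.41  0.43  1.86 -0.21  0.92  2.08] F [-1.  -0.1 -0.3]
target [ 0.55690833 -0.13566005] shift,spin [ 0.0107 -0.001   0.0004] -0.0
```

Request:
play_rows --targets "1 0.003 0 0 0;1 0.006 0 0 0;1 0.009 0 0 0;1 0.011 0 0 0;1 0.011 0 0 0"

```text
clock: 20.0
tcp_pos: [0.5573, -0.1344, 0.1764]
orientation: [-0.306, 3.126, 0.0]
contact_force: [3.0, -0.1, -1.9]
grip_width: -0.0002
gripper_force: 1.0
```

Request:
play_rows --targets "1 0.002 0 0 0;1 0.004 0 0 0;1 0.006 0 0 0;1 0.006 0 0 0"

```text
clock: 20.33
tcp_pos: [0.5572, -0.1343, 0.177]
orientation: [-0.309, 3.115, -0.003]
contact_force: [19.9, 0.7, -13.5]
grip_width: 0.0002
gripper_force: 9.6
```

Shut at the same x_b as the left door. Retreating clear of the balance so the cameras can see it.

Request:
play_rows --targets "1 -0.015 0 0 0;1 -0.025 0 -0.03 0;1 -0.03 0 -0.07 0;1 -0.03 0 -0.11 0;1 -0.03 0.04 -0.11 0;1 -0.03 0.08 -0.11 0;1 -0.03 0.12 -0.11 0;1 -0.03 0.16 -0.11 0"

```text
clock: 21.0
tcp_pos: [0.5486, 0.0284, 0.2864]
orientation: [0.305, -3.125, 0.0]
contact_force: [2.0, 1.1, -0.0]
grip_width: 0.0001
gripper_force: 0.0
```

Request:
play_rows --targets "1 0 0.04 0 0;1 0.02 0.08 0 0;1 0.03 0.12 0 0;1 0.04 0.16 0 0;1 0.05 0.2 0 0;1 0.06 0.24 0 0;1 0.06 0.28 0 0;1 0.06 0.3 0 0"

```text
clock: 21.67
tcp_pos: [0.4295, 0.3147, 0.2862]
orientation: [0.316, -3.124, -0.001]
contact_force: [0.2, 1.1, -0.3]
grip_width: 0.0002
gripper_force: 0.0
```

Request:
play_rows --targets "1 0 0 0 0;1 0 0 0 0;1 0 0 0 0"

```text
clock: 21.92
tcp_pos: [0.433, 0.3083, 0.2861]
orientation: [0.304, -3.126, 0.003]
contact_force: [-0.1, 0.2, 0.5]
grip_width: 0.0003
gripper_force: 0.0
```

Run:
```python
from h import *; import go
o=r.get_obs(); print(o['clock'],o['tcp_pos'],o['contact_force'])
for n in('top','side'):
    im=r.grab_frame(n); m=cv2.inRange(cv2.cvtColor(im,cv2.COLOR_RGB2HSV),(105,120,50),(125,255,255)); k,l,s,ce=cv2.connectedComponentsWithStats(m)
    for i in range(1,k):
        if s[i,4]>12:
            for z in(.198,.234):
                b=go.w2b(*onz(n,*ce[i],z)[:2])
                if abs(b[0])<.12 and abs(b[1])<.15: print(n,s[i,4],z,b.round(4))
    a,b=(140,110) if n=='top' else (180,170)
    cv2.imwrite(f'pics/f_{n}.png',cv2.resize(cv2.convertScaleAbs(im[b:b+190,a:a+240],alpha=1.8),(758,600),interpolation=cv2.INTER_CUBIC)[:,:,::-1])
```

```text
21.9167 [0.43299419 0.30833171 0.28607725] [-0.10415555  0.1905172   0.52900834]
top 133 0.198 [-0.0385  0.0022]
top 133 0.234 [-0.0443 -0.0012]
top 42 0.198 [-0.0636 -0.116 ]
top 42 0.234 [-0.0686 -0.1156]
top 43 0.198 [-0.064   0.1161]
top 43 0.234 [-0.0691  0.1092]
side 22 0.198 [-0.0649 -0.1141]
side 22 0.234 [-0.0689 -0.1041]
side 87 0.198 [-0.0409 -0.0033]
side 87 0.234 [-0.0455  0.0035]
side 41 0.198 [-0.0661  0.1165]
side 41 0.234 [-0.07    0.1199]
```

View pics/f_top.png

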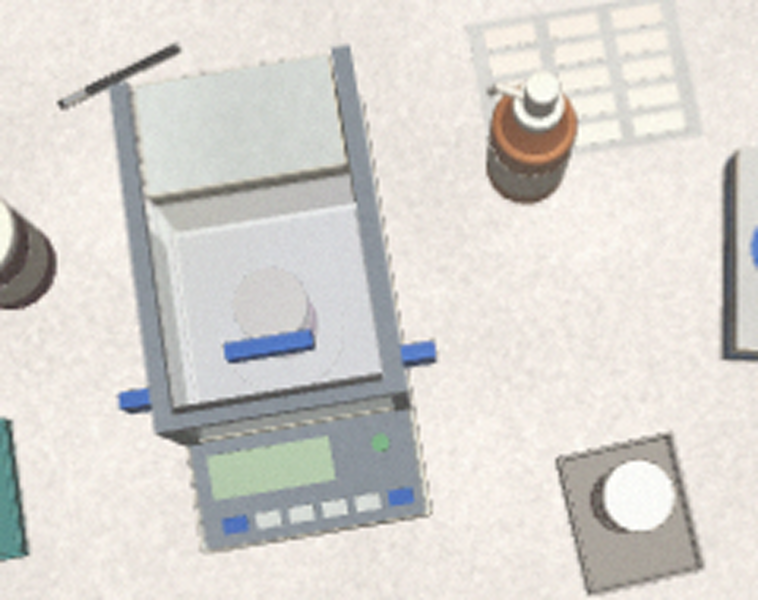

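The picture shows all three doors shut: the bar is at x_b -0.045 and both tabs are at -0.065. The canister stands upright under the glass with its lid at crop (270,305), and the bystanders haven't moved. I'll check the lid position, then hand in.

Run:
```python
from h import *; import go
b=go.w2b(*onz('top',225.1,206.2,.194)[:2]); print('lid',b)
if np.hypot(b[0]+.0105,b[1])<.012: print(r.hand_in())
```

```text
lid [-0.00525059 -0.00359176]
the job is handed in; nothing more can be done
None
```

I set the canister from the teal tray upright on the pan, about 6 mm from its middle by the last picture, shut all three doors and handed the job in at about 22 s; the tool returned no verdict.

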